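# Dress the tamper's foot on the sprung lapping plate

## Robot

A 6-joint arm with a two-finger parallel gripper is mounted at the origin on the work surface. World frame = base frame: x ahead of the robot, y to its left, z up, the work surface at z = 0. Lengths are in mm, angles in degrees, forces in N, time in s.
With the tool pointing down it reaches from about 250 to 775 mm from the base axis. Payload 8.9 kg.
Tool frame: the origin (TCP) lies between the finger pads; the fingertips stand bot.tips_ahead ahead of it and the grasp point (between the pads) is the TCP (bot.tips_ahead is the distance from the TCP to the fingertips, in mm); z points along the fingers, y is the line along which they close (so a half turn about z gives the same grasp; the last joint's range is limited). The gripper opens to 85 mm and grips with 20 to 120 N. Pads are 22 mm wide; open, the fingers measure 114 mm over their backs; the gripper's body (76 mm by 85 mm) begins 54 mm behind the grasp point. The pads swing forward as they close: fully open they stand 13 mm farther back than shut.
Start: joints at [-79.486, 16.656, -8.789, 64.555, 0, 82.019], TCP at [166.544, -497.882, 250.305] pointing down, gripper open.
Joint ranges: [-144.48, 144.48], [-52.06, 99.96], [-74.48, 78.29], [-112.23, 115.85], [-86.99, 84.42], [-180, 180]. Speed limits (degrees/s): [127.2, 127.2, 159.86, 180, 180, 180].

## Interface

Orientations are given as a 3x3 rotation matrix whose columns are the frame's x, y, z axes.
In Python, from rig import bot, viewer, order, finder gives the robot as it stands.
- The arm moves only by the tool move_arm, never from a script. Its argument "deltas" is a list that holds one entry, the list of rows, each a list of 5 numbers: the shift along the tool's x, y, z in mm, then the turn about the tool's z in degrees, then the opening, from 0 (shut) to 1 (fully open). A call has 1 to 20 rows; each row is the pose to reach, as a shift and turn from the pose commanded when the call began, along the tool's axes at that moment; what a row does not reach only later rows make up. A row lasts 1/8 s, in which the tool goes at most 62.5 mm and 10.7 degrees, less where a joint would pass 70% of its speed; a pose out of reach is approached as far as the arm can. A call with a gripper value outside its range is refused whole. The fingers move at their own pace and stop on an object; "squeeze" is the grip in N (left out, the last holds). Time passes only in rows, so rows that repeat a pose let the fingers close. It gives the time, the measured TCP pose, the force, the opening and the grip force at its end, in the units of the state.
- bot.sense(): the state, without advancing time (a new reading comes with each control period).
- viewer.grab_frame(name): name is "side" or "top"; returns (picture, depth): 420x560x3 uint8, red, green, blue; 420x560 float32, mm along the optical axis (not along the pixel's ray), 0 where there is no reading.
- viewer.camera_model(name): a dict with "camera_matrix" (3x3 intrinsics, pixels), "camera_from_world" (4x4, takes a point from world to camera coordinates). Camera axes: x right, y down, z forward; pixel columns grow to the right and rows downward; lengths in mm; the calibration is good to about 2 mm. A picture is of the moment at which its call begins. camera_model takes no time and is no camera call.
- order.sign_off(): hands the job in; it is judged then, once.
Trained networks look in the newest picture that a camera, given by its name, has taken for a name from the list of things; names that differ only in an ending like _2 or _b are one class to them, and where a whole thing is asked for, a point or a joint stands for the part that bears it (a point fixed in the world has none). Each returns a list of dicts, best first, with "score" (0 to 1); they miss things now and then, are a little off and sometimes report something else, mostly with a low value. They report only what shows in the picture. A call takes as long as a camera call. They do not tell look-alikes from the thing itself.
- finder.search_frame(name, camera): "position" ([column, row] in pixels, amid what is visible of it).
- finder.cut_out(name, camera): "mask" (420x560 bool, what is visible of it) and "position" ([column, row] in pixels, amid what is visible of it).
- finder.pinpoint(name, camera): "position" ([column, row] in pixels: a listed point, or the origin of a listed thing).
The state is a dict: "t": time; "joint_positions": joint angles; "joint_vel": joint speeds; "tau": joint torques, N m; "tcp_pos": TCP position; "ee_rot": TCP orientation; "contact_force": force on the tool from outside, world axes, zero at the start; "torque": the same for the moment, N m; "gripper_width": finger opening in mm; "grip_force": force on a finger pad.
Only numpy, scipy, OpenCV 4.12 (cv2) and the standard library are available. Lean on these libraries where they do the work, as an engineer would, in place of code of your own. Each camera call takes 0.05 s, during which the arm holds its last target. There are 200 camera calls.

## Task

Push the grey lapping plate along its sprung stand until its end is fully against the orange stop. Then take the blue-handled tamper from the wooden tray, set its foot flat over the white band at the plate's open end, and rub it along the plate to the band at the stop end in one pass without lifting, pressing gently so that the sprung deck stays partly sunk the whole way, neither skimming nor bottomed out. Finally stand the tamper upright in the tray again, leaving the plate against the stop and the cup and tray undisturbed.

Things in the scene. Friction and masses are not known exactly. Their poses are not given: they have to be found in the camera images.
- stand: Lapping stand fixed to the bench: black base 270 x 115 x 24 mm under a sprung grey-green metal deck 250 x 101 mm. Origin: centre of the base's underside; x points along the stand from its open end (x = -125 mm) to the stop end, z up. Deck face 45 mm above the bench at rest. Side rails, full length, rise 12 mm above the deck, 85 mm apart inside
- stop (a point): Orange stop across the +x end of the deck, rising 15 mm above it: this point is the centre of the face that the plate must meet, at x = +115 mm in the stand's frame, axes as the stand's
- deck (a joint): Downward travel of the sprung deck (m): 0 at rest at the top, 0.012 at the bottom of its travel. With the plate on it, about 1.5 N starts it down and each further mm takes 0.8 N; it springs back by itself
- plate: Loose dark grey plate, 200 x 80 x 18 mm (x, y, z), 0.35 kg, on the deck between the rails, its end 20 to 40 mm short of the stop. Origin: centre of its underside; x points to the stop. Upper face 63 mm above the bench with the deck up. White bands 20 mm wide cross it at x = -60 mm (open end) and +60 mm (stop end). Against the stop, its origin is at x = +15 mm in the stand's frame
- tamper: Coffee tamper standing upright in the tray, round, 90 mm tall, about 0.35 kg: steel foot 58 mm in diameter and 22 mm high, neck 24 mm in diameter from 22 to 34 mm, blue plastic handle 33 mm in diameter from 34 to 90 mm. Origin: centre of the foot's underside, z up through the handle
- tray: Loose wooden tray, 260 x 170 mm (x, y), walls 22 mm high and 8 mm thick, floor 8 mm thick, 0.9 kg. Origin: centre of its underside. The tamper stands in its -x half, the cup in its +x half
- cup: White ceramic cup in the tray, 72 mm in diameter, 60 mm tall. Origin: centre of its underside; leave alone
Things that resemble listed ones, but are neither listed nor needed, are in the scene too. Leave any green look-alike of the plate alone.

How it is judged (in metres and radians):
On the way, in this order (a step that is already met when the one before it is completed fails the run):
1. the plate's end is against the orange stop (within 3.5 mm) (x of plate in the frame of stand above 0.0115 m), for 0.2 s.
2. the tamper's foot is pressed flat over the white band at the open end (its centre between 36 and 90 mm from the plate's middle), the deck sunk 1.5 to 11.5 mm (x of tamper in the frame of plate between -0.09 and -0.036 m and y of tamper in the frame of plate between -0.02 and 0.02 m and angle between tamper's own z axis and vertical below 0.15 rad and contact force between tamper and plate above 0.5 N and value of joint deck between 0.0015 and 0.0115 m and x of plate in the frame of stand above 0.0115 m), for 0.2 s.
3. rubbing on, still pressed, through the part before the plate's middle (x of tamper in the frame of plate between -0.028 and -0.004 m and y of tamper in the frame of plate between -0.02 and 0.02 m and angle between tamper's own z axis and vertical below 0.15 rad and contact force between tamper and plate above 0.5 N and value of joint deck between 0.0015 and 0.0115 m and x of plate in the frame of stand above 0.0115 m), for 0.05 s.
4. rubbing on, still pressed, through the part after the plate's middle (x of tamper in the frame of plate between 0.004 and 0.028 m and y of tamper in the frame of plate between -0.02 and 0.02 m and angle between tamper's own z axis and vertical below 0.15 rad and contact force between tamper and plate above 0.5 N and value of joint deck between 0.0015 and 0.0115 m and x of plate in the frame of stand above 0.0115 m), for 0.05 s.
5. the foot is pressed flat over the white band at the stop end (its centre between 36 and 90 mm from the plate's middle), the deck sunk 1.5 to 11.5 mm (x of tamper in the frame of plate between 0.036 and 0.09 m and y of tamper in the frame of plate between -0.02 and 0.02 m and angle between tamper's own z axis and vertical below 0.15 rad and contact force between tamper and plate above 0.5 N and value of joint deck between 0.0015 and 0.0115 m and x of plate in the frame of stand above 0.0115 m), for 0.1 s.
At the end, for the whole second after the job is handed in: The tamper stands at rest upright (within 0.1 rad) on the tray's floor (within 4 mm in height), the plate is within 3.5 mm of the orange stop with the deck sprung back up (within 1 mm), and the cup is upright (angle between each of tamper, cup's own z axis and vertical below 0.1 rad and x of tamper in the frame of tray between -0.125 and 0.125 m and y of tamper in the frame of tray between -0.08 and 0.08 m and z of tamper in the frame of tray between 0.004 and 0.012 m and linear speed of tamper below 0.02 m/s and x of plate in the frame of stand above 0.0115 m and value of joint deck below 0.001 m); the robot touches nothing.
It fails at once if the tamper presses the plate with more than 25 N (contact force between tamper and plate above 25 N).
It fails at once if the foot hovers 5 to 30 mm off the plate over its middle part, between the bands (lifted in mid pass) (x of tamper in the frame of plate between -0.028 and 0.028 m and y of tamper in the frame of plate between -0.04 and 0.04 m and z of tamper in the frame of plate between 0.023 and 0.048 m).
It fails at once if the cup or the tray is moved more than 40 mm (distance of any of cup, tray from where it was at the start of the episode above 0.04 m).
It fails at once if the cup is tipped (angle between cup's own z axis and vertical above 0.4 rad).
It also fails if it takes over 64 s, if anything falls off the work surface, if the arm or the gripper's body presses on something with over 40 N, if the wrist force passes 120 N, or if a joint passes its speed limit or range.

## Working session

There is one attempt and no reset: what is moved stays moved. The work goes in short steps, Python scripts to look and compute and a tool call to move; the robot and the scene stay as the last step left them, time stands still between calls to the robot, and variables do not carry over. Pictures are saved under pics/ and viewed, at most 10 in all, crops included, and the job is handed in when it is done.

Besides the shell and the picture viewer there is one more tool, called as a command line: name --argument value ..., lists and objects as JSON in quotes. move_arm: Moves the arm, as the interface text tells. Its arguments: {"type":"object","properties":{"deltas":{"type":"array"},"squeeze":{"type":"number"}},"required":["deltas"]}

```bash
mkdir -p pics; ls
python3 - <<'E'
from rig import bot, viewer, order, finder
import cv2, numpy as np
for n in ("side","top"):
    p,d=viewer.grab_frame(n); cv2.imwrite(f"pics/{n}0.png",p[:,:,::-1]); np.save(f"pics/{n}0.npy",d)
    m=viewer.camera_model(n); print(n,m)
    for k in ("stand","plate","tamper","tray","cup","stop"):
        print(k,[(np.round(r["position"],1).tolist(),round(r["score"],2)) for r in finder.pinpoint(k,n)])
s=bot.sense(); print(s,bot.tips_ahead)
E
```

```text
pics
side {'camera_matrix': array([[481.3023883 ,   0.        , 277.33967052],
       [  0.        , 481.3023883 , 209.02282227],
       [  0.        ,   0.        ,   1.        ]]), 'camera_from_world': array([[-7.77605745e-01, -6.28749830e-01, -1.71941877e-03,
         5.46125142e+02],
       [-4.74716897e-01,  5.88894408e-01, -6.54100332e-01,
         1.84101644e+02],
       [ 4.12278029e-01, -5.07815939e-01, -7.56405843e-01,
         1.09307942e+03],
       [ 0.00000000e+00,  0.00000000e+00,  0.00000000e+00,
         1.00000000e+00]])}
stand [([282.8, 215.9], 0.95)]
plate [([194.4, 385.9], 0.97), ([278.3, 201.8], 0.83)]
tamper [([380.6, 152.8], 0.79)]
tray [([366.2, 142.1], 0.72)]
cup [([343.0, 136.4], 0.83)]
stop [([251.1, 232.7], 0.61)]
top {'camera_matrix': array([[483.98869402,   0.        , 277.14406137],
       [  0.        , 483.98869402, 205.67566433],
       [  0.        ,   0.        ,   1.        ]]), 'camera_from_world': array([[ 1.86643350e-02, -9.99714189e-01,  1.49392753e-02,
         1.77905440e+02],
       [-9.91533827e-01, -2.04278469e-02, -1.28231713e-01,
     
[... 542 characters left out ...]
9151e-04,  8.20190788e+01]), 'joint_vel': array([ 0.0367227 , -0.04282216,  0.07886812, -0.03013589,  0.12636363,
       -0.02647478]), 'tau': array([-3.00163461e-03, -5.36898744e+01,  3.31605399e+01,  1.62360553e-03,
       -3.50621769e-05, -4.45359291e-06]), 'tcp_pos': array([ 166.54014799, -497.91139681,  250.33693618]), 'ee_rot': array([[ 9.48358087e-01,  3.17201731e-01,  7.88428563e-06],
       [ 3.17201731e-01, -9.48358083e-01, -8.61464566e-05],
       [-1.98486792e-05,  8.41985978e-05, -9.99999996e-01]]), 'contact_force': array([-0.16053691, -0.36301691, -0.40593862]), 'torque': array([ 0.06276772,  0.00546371, -0.06230491]), 'grip_force': 0.0, 'gripper_width': 85.26478534525816} 19.0
```

View pics/top0.png

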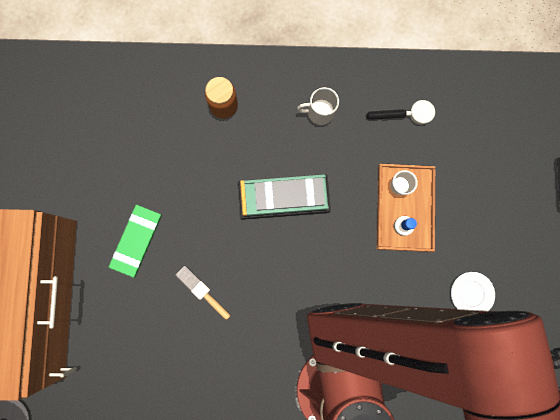

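View pics/side0.png

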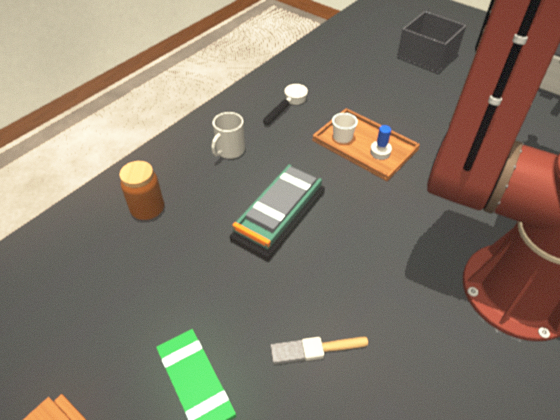

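The top view shows the stand at (285,196), with the orange stop on its left end (+y) at (243,198). The tamper is at (405,226) and the cup at (403,183), both in the tray. The side view agrees, and the green look-alike lies elsewhere. Next I measure.

```bash
cat > h.py <<'E'
import numpy as np, cv2
from rig import bot, viewer, order, finder
def cloud(n):
    p,d=viewer.grab_frame(n); m=viewer.camera_model(n); K=m["camera_matrix"]; T=np.linalg.inv(m["camera_from_world"])
    v,u=np.mgrid[:420,:560]; P=np.stack([(u-K[0,2])*d/K[0,0],(v-K[1,2])*d/K[1,1],d],-1)@T[:3,:3].T+T[:3,3]
    P[d==0]=np.nan
    return p,P,cv2.cvtColor(p,cv2.COLOR_RGB2HSV)
def rect(P):
    c,s,a=cv2.minAreaRect(P[:,:2].astype(np.float32)); return np.round(c,1),np.round(s,1),round(a,1)
def rep(n):
    p,P,H=cloud(n); h,s,v=H[...,0],H[...,1],H[...,2]; x,y,z=P[...,0],P[...,1],P[...,2]
    near=(x>300)&(x<650)&(y>-400)&(y<230)&(z<130)&(z>5)
    st=near&(y>-90)
    def show(k,m):
        Q=P[m]
        if len(Q)<4: print(n,k,len(Q)); return
        print(n,k,len(Q),"mean",Q.mean(0).round(1),"z5/95",np.percentile(Q[:,2],[5,95]).round(1),"rect",*rect(Q))
    show("orange",st&(h>8)&(h<22)&(s>150)&(v>120)&(z>40))
    show("plate",st&(z>59.5)&(s<60)&(z<70))
    show("white",st&(s<40)&(v>190)&(z>55)&(z<70))
    show("stand>30",st&(z>30)&(z<70))
    tr=near&(y<-100)
    show("blue",tr&(h>105)&(h<130)&(s>120))
    show("bluetop",tr&(h>105)&(h<130)&(s>120)&(z>93))
    show("foot",tr&(s<60)&(z>24)&(z<38)&(v>100))
    show("traywood",tr&(s>90)&((h<25))&(z<30))
    show("cup",tr&(s<60)&(z>60)&(z<75))
E
python3 - <<'E'
from h import *
for n in("side","top"): rep(n)
E
```

```text
side orange 0
side plate 1637 mean [561.1 146.4  63.3] z5/95 [60.6 65.9] rect [563.4 143.1] [ 85.1 181.9] 5.8
side white 549 mean [562.2 157.9  63.2] z5/95 [60. 66.] rect [564.9 153.2] [ 87.3 150.5] 5.2
side stand>30 2286 mean [554.5 144.9  60.6] z5/95 [48.5 65.8] rect [563.2 139.5] [106.  190.3] 5.3
side blue 188 mean [ 474.8 -181.2   82.5] z5/95 [54.1 99.7] rect [ 477.1 -186.2] [28.3 31.7] 15.2
side bluetop 77 mean [ 477.1 -187.2   97.4] z5/95 [ 94.2 100.1] rect [ 477.4 -186.7] [27.7 31.3] 18.8
side foot 291 mean [ 524.6 -180.7   30.5] z5/95 [25.2 36.5] rect [ 539.6 -187.3] [178.4  66. ] 5.5
side traywood 2494 mean [ 507.8 -190.9   11.7] z5/95 [ 5.8 22.8] rect [ 527.5 -199.2] [177.4 249.2] 88.4
side cup 157 mean [ 599.9 -182.4   65.4] z5/95 [60.5 70.1] rect [ 553.2 -171. ] [ 74. 170.] 78.2
top orange 0
top plate 1503 mean [563.1 142.4  64.4] z5/95 [60.4 68.5] rect [566.1 140.5] [ 95.1 191.6] 9.2
top white 1543 mean [563.5 142.3  64. ] z5/95 [59.2 68.4] rect [564.5 143.7] [ 82.  180.4] 5.6
top stand>30 2156 mean [561.  137.3  61.3] z5/95 [47.2 68.1] rect [561.5 135.6] [108.1 198.5] 5.8
top blue 130 mean [ 476.9 -186.6   90.9] z5/95 [ 56.7 103.9] rect [ 478.4 -189.1] [29.7 28. ] 5.8
top bluetop 89 mean [ 478.3 -189.7   99.5] z5/95 [ 95.1 104.7] rect [ 478.5 -189.7] [29.6 26.8] 5.8
top foot 226 mean [ 508.6 -188.1   31. ] z5/95 [25.2 36.5] rect [ 458.2 -244.3] [361.6 119.7] 33.8
top traywood 3417 mean [ 517.9 -203.4   12.2] z5/95 [ 5.9 24.2] rect [ 529.1 -201.5] [172.8 247.2] 88.2
top cup 129 mean [ 604.5 -185.9   67.8] z5/95 [61.5 73. ] rect [ 603.3 -182.8] [68.9 69.9] 3.1
```

```bash
sed -i 's/(y<230)/(y<340)/' h.py
python3 - <<'E'
from h import *
for n in("side","top"):
    p,P,H=cloud(n); h,s,v=H[...,0],H[...,1],H[...,2]; x,y,z=P[...,0],P[...,1],P[...,2]
    st=(x>480)&(x<650)&(y>0)&(y<330)&(z<80)&(z>30)
    def show(k,m):
        Q=P[m]
        if len(Q)>4: print(n,k,len(Q),Q.mean(0).round(1),np.percentile(Q[:,2],[5,95]).round(1),*rect(Q))
    show("all",st); org=st&(h>8)&(h<25)&(s>150)&(v>120); show("orange",org)
    g=(h>60)&(h<95)&(s>60)
    for t in(25,40): show("plate grey",st&(s<t)&(z>55)&(v>80))
    w=(st&(s<40)&(v>190)).astype(np.uint8)
    k,l,ss,c=cv2.connectedComponentsWithStats(w)
    for i in range(1,k):
        if ss[i,4]>30: show("band",l==i)
    print(np.percentile(v[st&(s<40)],[5,25,50,75,95]))
    pl=(st&(s<45)&(z>55)).astype(np.uint8)
    cs,_=cv2.findContours(pl,cv2.RETR_EXTERNAL,cv2.CHAIN_APPROX_NONE); c=max(cs,key=cv2.contourArea); print("plate px",cv2.minAreaRect(c))
    q=p[165:245,225:345] if n=="top" else p[155:260,220:335]
    cv2.imwrite(f"pics/c_{n}.png",cv2.resize(q[:,:,::-1],None,fx=5,fy=5,interpolation=0))
E
```

```text
side all 3479 [552.2 186.2  58.4] [43.3 65.6] [559.  170.6] [104.1 254.4] 5.8
side orange 258 [546.9 291.4  57.5] [48.2 62.9] [548.2 285.4] [102.4  23.7] 5.9
side plate grey 2024 [559.9 162.3  63. ] [59.7 66.1] [564.2 155.5] [ 88.5 203.3] 5.4
side plate grey 2070 [559.8 162.1  62.9] [59.  66.1] [564.4 153.6] [ 88.5 207.1] 5.4
side band 259 [569.2  93.5  63. ] [59.8 65.9] [571.2  93.1] [86.3 32.4] 5.4
side band 296 [557.2 213.7  63.3] [60.  66.1] [559.4 213.7] [88.2 30.1] 4.9
[ 98. 174. 177. 194. 255.]
plate px ((280.6471862792969, 197.20330810546875), (32.28436279296875, 73.6139144897461), 40.06078338623047)
top all 2962 [558.5 169.1  60. ] [44.4 68.4] [559.4 166.1] [106.4 259.3] 6.0
top orange 34 [543.7 288.9  58.7] [38.1 65. ] [547.3 290.2] [98.8  9.9] 6.3
top plate grey 1852 [561.7 153.6  64.2] [59.4 69. ] [563.  153.1] [ 82.5 199.9] 5.7
top plate grey 1877 [562.1 153.6  64.2] [59.2 69. ] [565.2 160.8] [ 95.5 234.6] 5.0
top band 1814 [562.4 153.8  64.1] [59.1 69.2] [563.4 154.3] [ 82.9 202.3] 5.5
[168. 202. 205. 212. 255.]
plate px ((289.52349853515625, 193.30587768554688), (27.840831756591797, 68.33657836914062), 85.60128784179688)
```

View pics/c_top.png

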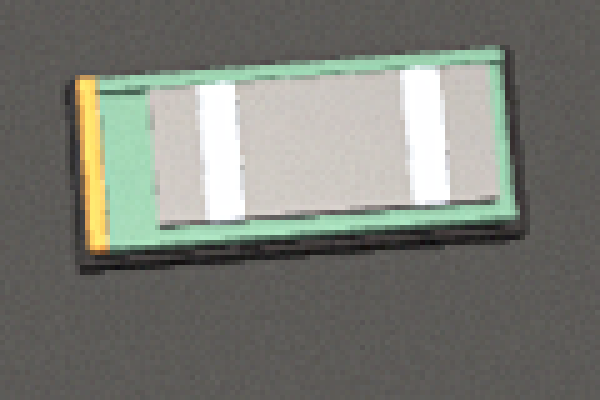

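The top crop shows the plate about 28 mm short of the stop (gap spans roughly columns 105–150 of the crop, 5x scale), with the stand tilted about 5.65°. The plate centre is at (562,153.5) and the stand centre at about (561,167). I'll move behind the open end with the fingers shut.

move_arm --deltas '[[[60,-40,0,-10,0],[110,-70,0,-20,0],[160,-100,0,-30,0],[200,-130,0,-40,0],[240,-155,0,-50,0],[280,-180,0,-60,0],[320,-205,0,-70,0],[360,-230,0,-80,0],[390,-250,10,-90,0],[420,-270,30,-100,0],[450,-290,50,-110,0],[480,-310,70,-120,0],[500,-325,90,-130,0],[520,-340,110,-140,0],[540,-350,130,-150,0],[550.5,-354.7,130,-160,0],[550.5,-354.7,130,-167.1,0],[550.5,-354.7,130,-167.1,0],[550.5,-354.7,130,-167.1,0]]]'

```text
t: 3.28
tcp_pos: [576.1, 13.0, 120.4]
ee_rot: [[-0.996, -0.095, 0.0], [-0.095, 0.996, -0.0], [-0.0, -0.0, -1.0]]
contact_force: [0.5, 0.5, 0.5]
gripper_width: 0.1
grip_force: 0.0
```

move_arm --deltas '[[[0,0,25,0,0],[0,0,45,0,0],[0,0,50,0,0],[0,0,50,0,0],[0,8,50,0,0],[0,16,50,0,0],[0,21,50,0,0],[0,25,50,0,0],[0,29,50,0,0],[0,33,50,0,0],[0,37,50,0,0],[0,41,50,0,0],[0,44,50,0,0],[0,46,50,0,0],[0,48,50,0,0]]]'

```text
t: 5.15
tcp_pos: [571.5, 61.0, 70.3]
ee_rot: [[-0.995, -0.097, 0.0], [-0.097, 0.995, -0.0], [-0.0, -0.0, -1.0]]
contact_force: [0.3, -3.2, 0.7]
gripper_width: -0.3
grip_force: 1.3
```

Run:
```python
from h import *
for n in("side","top"):
    p,P,H=cloud(n)
    q=p[165:245,225:345] if n=="top" else p[155:260,220:335]
    cv2.imwrite(f"pics/d_{n}.png",cv2.resize(q[:,:,::-1],None,fx=5,fy=5,interpolation=0))
```

```text
(no output)
```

View pics/d_side.png

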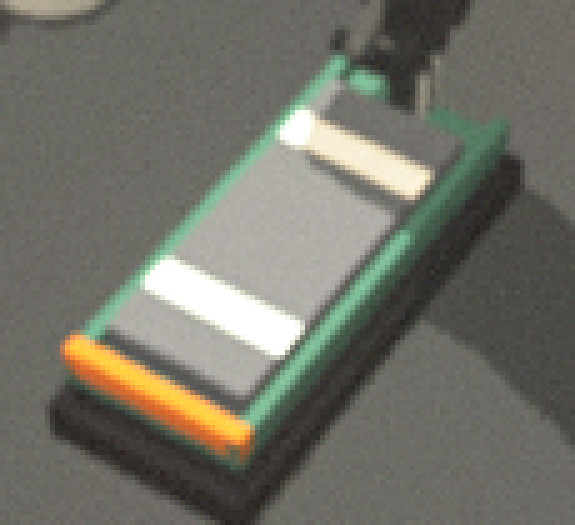

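The fingers are pushing with about 3 N and the plate is close to the stop, with a thin dark gap near (185,380). I'll push on slowly, watching the force.

move_arm --deltas '[[[0,1,0,0,0],[0,2,0,0,0],[0,3,0,0,0],[0,4,0,0,0],[0,4,0,0,0]]]'

```text
t: 5.88
tcp_pos: [571.0, 65.0, 70.3]
ee_rot: [[-0.995, -0.098, -0.0], [-0.098, 0.995, 0.0], [0.0, 0.0, -1.0]]
contact_force: [-0.3, -2.4, 0.9]
gripper_width: 0.1
grip_force: 1.0
```

move_arm --deltas '[[[0,1,0,0,0],[0,2,0,0,0],[0,3,0,0,0]]]'

```text
t: 6.25
tcp_pos: [570.7, 67.9, 70.3]
ee_rot: [[-0.995, -0.097, 0.0], [-0.097, 0.995, -0.0], [-0.0, -0.0, -1.0]]
contact_force: [-0.0, -3.1, 0.2]
gripper_width: -0.4
grip_force: 1.4
```

move_arm --deltas '[[[0,1,0,0,0],[0,2,0,0,0]]]'

```text
t: 6.5
tcp_pos: [570.5, 69.9, 70.3]
ee_rot: [[-0.995, -0.097, -0.0], [-0.097, 0.995, -0.0], [0.0, -0.0, -1.0]]
contact_force: [0.1, -2.6, 0.4]
gripper_width: 0.0
grip_force: 1.4
```

move_arm --deltas '[[[0,1,0,0,0],[0,2,0,0,0]]]'

```text
t: 6.75
tcp_pos: [570.3, 71.9, 70.3]
ee_rot: [[-0.995, -0.098, -0.0], [-0.098, 0.995, 0.0], [0.0, 0.0, -1.0]]
contact_force: [0.7, -2.9, 1.1]
gripper_width: 0.3
grip_force: 1.4
```

move_arm --deltas '[[[0,1,0,0,0],[0,2,0,0,0]]]'

```text
t: 7.0
tcp_pos: [570.3, 72.8, 70.3]
ee_rot: [[-0.995, -0.097, 0.0], [-0.097, 0.995, -0.002], [0.0, -0.002, -1.0]]
contact_force: [0.2, -11.4, 0.9]
gripper_width: 0.2
grip_force: 5.3
```

Run:
```python
from h import *
for n in("side",):
    p,P,H=cloud(n); print(bot.sense()["contact_force"])
    q=p[155:260,220:335]
    cv2.imwrite(f"pics/e_{n}.png",cv2.resize(q[:,:,::-1],None,fx=5,fy=5,interpolation=0))
```

```text
[ 0.11271628 -8.28191749  0.77734064]
```

View pics/e_side.png

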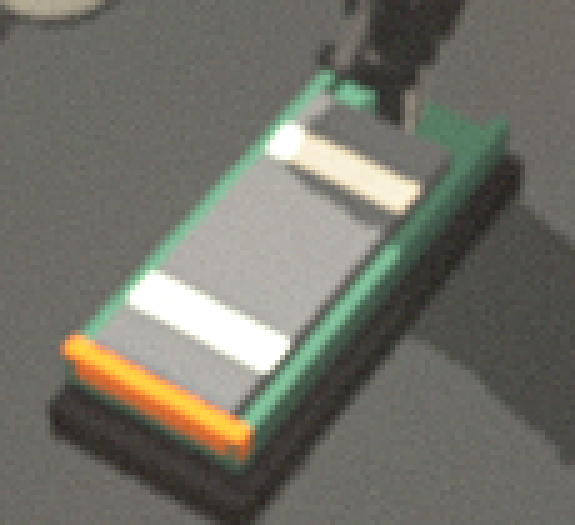

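The plate now touches the stop: force jumped to 11 N and the picture shows no gap at (160,390). I'll back off, rise, open and go over the tamper.

move_arm --deltas '[[[0,2,0,0,0],[0,-4,0,0,0],[0,-15,0,0,0],[0,-25,-40,0,0],[10,-50,-90,0,0.5],[40,-100,-90,0,1],[80,-160,-90,0,1],[110,-220,-90,0,1],[117,-252,-90,0,1],[117,-252,-90,0,1],[117,-252,-90,0,1]]]'

```text
t: 8.43
tcp_pos: [478.1, -188.2, 160.2]
ee_rot: [[-0.995, -0.097, -0.0], [-0.097, 0.995, 0.001], [-0.0, 0.001, -1.0]]
contact_force: [0.5, 0.8, 0.1]
gripper_width: 85.6
grip_force: 0.0
```

Run:
```python
from h import *
p,P,H=cloud("side"); cv2.imwrite("pics/f.png",p[60:330,200:480,::-1].repeat(2,0).repeat(2,1))
h,s,v=H[...,0],H[...,1],H[...,2]; z=P[...,2]
m=(h>105)&(h<130)&(s>120)&(z>40)&(z<110)&(P[...,1]<-100)&(P[...,1]>-300); Q=P[m]; print(len(Q),Q.mean(0),np.percentile(Q[:,2],[5,95]),bot.sense()["tcp_pos"],bot.sense()["contact_force"])
w=(P[...,0]>480)&(P[...,0]<650)&(P[...,1]>0)&(P[...,1]<330)&(s<25)&(z>55)&(v>80)&(z<80); print(rect(P[w]))
```

```text
191 [ 474.66031163 -180.96517666   82.19007636] [ 54.12983112 100.05817783] [ 478.24102875 -187.65535381  160.18626565] [0.43126231 0.60292869 0.39776854]
(array([561.4, 183.8]), array([ 87.8, 201.4]), 5.8)
```

View pics/f.png

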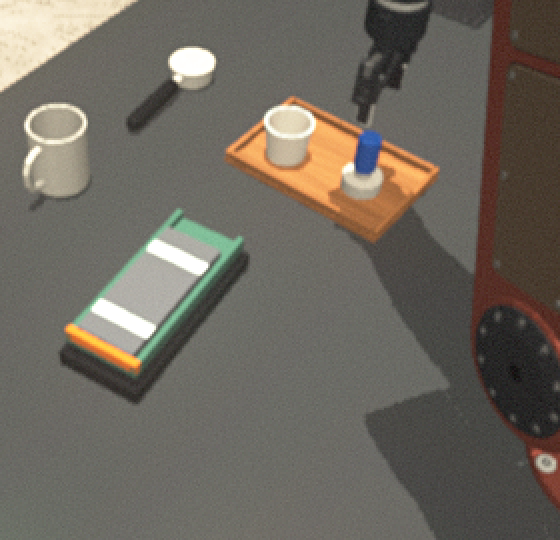

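The side view shows the gripper over the tamper (365,165 in crop), and the plate at the stop (105,330). Descend and grasp.

move_arm --deltas '[[[0,0,30,0,1],[0,0,60,0,1],[0,0,80,0,1],[0,0,88,0,1],[0,0,88,0,1],[0,0,88,0,0],[0,0,88,0,0],[0,0,88,0,0],[0,0,88,0,0],[0,0,88,0,0],[0,0,88,0,0],[0,0,88,0,0]]]' --squeeze 50

```text
t: 9.98
tcp_pos: [478.7, -188.8, 72.8]
ee_rot: [[-0.995, -0.097, 0.001], [-0.097, 0.995, -0.001], [-0.001, -0.001, -1.0]]
contact_force: [-0.2, -2.3, 6.5]
gripper_width: 32.2
grip_force: 49.5
```

move_arm --deltas '[[[0,0,-10,0,0],[0,0,-30,0,0],[0,0,-60,0,0],[0,0,-90,0,0],[0,0,-110,0,0],[0,0,-110,0,0],[0,0,-110,0,0]]]'

```text
t: 10.85
tcp_pos: [477.6, -187.9, 181.4]
ee_rot: [[-0.995, -0.098, -0.001], [-0.098, 0.995, 0.001], [0.001, 0.001, -1.0]]
contact_force: [-0.0, -0.5, -3.7]
gripper_width: 31.9
grip_force: 50.1
```

Run:
```python
from h import *
b=bot.sense(); print(b["tcp_pos"],b["contact_force"],b["gripper_width"])
p,P,H=cloud("side"); cv2.imwrite("pics/g.png",cv2.resize(p[60:200,310:470,::-1],None,fx=4,fy=4))
h,s,v=H[...,0],H[...,1],H[...,2]; x,y,z=np.moveaxis(P,-1,0)
m=(abs(x-478)<45)&(abs(y+188)<45)&(z>80)
for k,q in(("foot",m&(s<70)&(z<150)&(v>90)),("blue",m&(h>105)&(h<130)&(s>120))):
    Q=P[q]; print(k,len(Q),Q.mean(0),np.percentile(Q[:,2],[1,5,50,95]))
```

```text
[ 477.61090234 -187.93811468  181.3823327 ] [-0.04855742 -0.48204562 -3.66957187] 31.894078358618792
foot 296 [ 471.13074046 -175.95942291  135.33271272] [120.11819433 121.94561631 137.8008097  143.4513431 ]
blue 61 [ 462.99843016 -180.72420895  191.83690496] [161.85708124 164.19024532 192.58233927 215.20773468]
```

View pics/g.png

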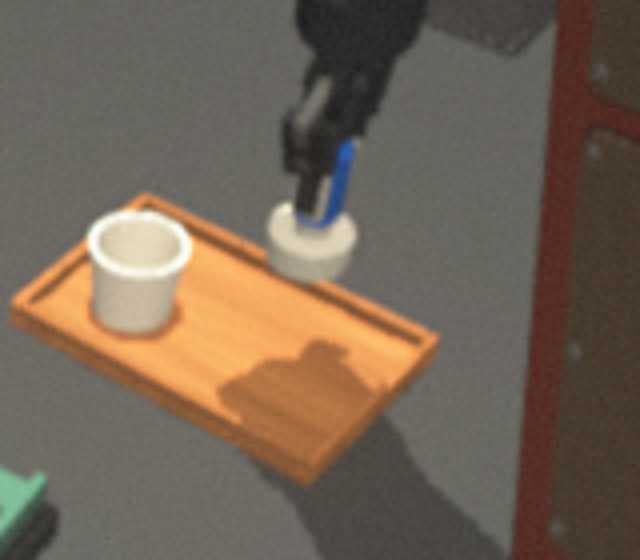

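The tamper is held upright, foot at about (310,245) in the crop, clear of the tray. Carry it over the open-end band.

move_arm --deltas '[[[-15,40,-5,0,0],[-35,90,-5,0,0],[-55,140,-5,0,0],[-75,190,-5,0,0],[-95,240,0,0,0],[-110,280,10,0,0],[-118,300,20,0,0],[-118,300,30,0,0],[-118,300,40,0,0],[-118,300,45,0,0],[-118,300,45,0,0],[-118,300,45,0,0]]]'

```text
t: 12.4
tcp_pos: [566.8, 121.3, 137.7]
ee_rot: [[-0.995, -0.097, 0.001], [-0.097, 0.995, 0.0], [-0.001, -0.0, -1.0]]
contact_force: [1.0, -0.3, -3.2]
gripper_width: 31.9
grip_force: 50.5
```

Run:
```python
from h import *
b=bot.sense(); print(b["tcp_pos"],b["contact_force"])
for n in("side","top"):
    p,P,H=cloud(n); q=p[140:260,220:380]
    cv2.imwrite(f"pics/h_{n}.png",cv2.resize(q[:,:,::-1],None,fx=4,fy=4))
    h,s,v=H[...,0],H[...,1],H[...,2]; x,y,z=np.moveaxis(P,-1,0)
    m=(abs(x-566)<45)&(abs(y-122)<45)&(z>71)&(z<100)&(s<70)&(v>90); Q=P[m]; print(n,len(Q),Q.mean(0) if len(Q) else 0,np.percentile(Q[:,2],[1,5,50,95]) if len(Q) else 0)
```

```text
[566.75588776 121.29356584 137.73618545] [ 1.04750238 -0.32142613 -3.23560242]
side 312 [557.63383691 131.95447443  91.02254121] [75.74546082 77.00938405 94.12373182 97.77207013]
top 7 [558.3190297  144.78017769  92.15150819] [84.28634022 85.21873636 94.63653007 95.93273441]
```

View pics/h_side.png

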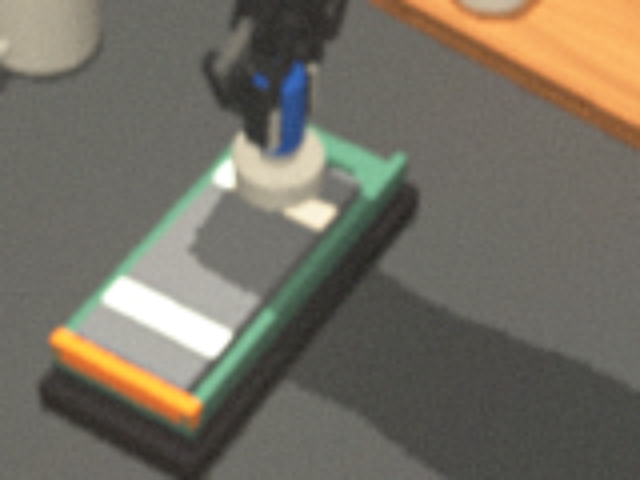

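The tamper foot, at (280,170), hangs over the open-end band, centred across the plate. Lower it gently.

move_arm --deltas '[[[0,0,5,0,0],[0,0,9,0,0],[0,0,11,0,0],[0,0,12,0,0],[0,0,13,0,0],[0,0,14,0,0],[0,0,14,0,0]]]'

```text
t: 13.38
tcp_pos: [566.5, 121.7, 123.4]
ee_rot: [[-0.995, -0.098, 0.0], [-0.098, 0.995, -0.0], [-0.0, -0.0, -1.0]]
contact_force: [-1.3, -0.4, 0.5]
gripper_width: 31.9
grip_force: 50.9
```

move_arm --deltas '[[[0,0,1,0,0],[0,0,2,0,0],[0,0,3,0,0],[0,0,3,0,0],[0,0,3,0,0]]]'

```text
t: 14.0
tcp_pos: [566.5, 121.7, 120.4]
ee_rot: [[-0.995, -0.097, 0.0], [-0.097, 0.995, 0.0], [-0.0, -0.0, -1.0]]
contact_force: [-0.6, -0.1, 4.1]
gripper_width: 32.3
grip_force: 51.1
```

move_arm --deltas '[[[0,4,0,0,0],[0,9,0,0,0],[0,15,0,0,0],[0,21,0,0,0],[0,27,0,0,0],[0,33,0,0,0],[0,39,0,0,0],[0,44,0,0,0],[0,48,0,0,0],[0,52,0,0,0],[0,56,0,0,0],[0,60,0,0,0],[0,64,0,0,0],[0,68,0,0,0]]]'

```text
t: 15.75
tcp_pos: [559.8, 189.6, 120.3]
ee_rot: [[-0.995, -0.097, -0.0], [-0.097, 0.995, -0.0], [0.0, -0.0, -1.0]]
contact_force: [0.2, -4.8, 4.3]
gripper_width: 32.5
grip_force: 51.5
```

move_arm --deltas '[[[0,4,0,0,0],[0,8,0,0,0],[0,12,0,0,0],[0,16,0,0,0],[0,20,0,0,0],[0,25,0,0,0],[0,30,0,0,0],[0,35,0,0,0],[0,40,0,0,0],[0,45,0,0,0],[0,49,0,0,0],[0,51,0,0,0],[0,51,0,0,0],[0,51,0,0,0],[0,51,0,0,0]]]'

```text
t: 17.62
tcp_pos: [554.8, 240.4, 120.4]
ee_rot: [[-0.995, -0.098, -0.0], [-0.098, 0.995, 0.001], [-0.0, 0.001, -1.0]]
contact_force: [-0.8, -0.8, 3.4]
gripper_width: 31.9
grip_force: 51.4
```

move_arm --deltas '[[[0,0,-4,0,0],[0,0,-10,0,0],[0,0,-30,0,0],[0,0,-55,0,0],[0,0,-70,0,0],[0,0,-70,0,0],[5,-30,-70,0,0],[20,-80,-70,0,0],[40,-140,-70,0,0],[60,-200,-70,0,0],[80,-260,-70,0,0],[95,-320,-70,0,0],[110,-375,-65,0,0],[118,-410,-60,0,0],[118,-419,-60,0,0],[118,-419,-60,0,0],[118,-419,-60,0,0]]]'

```text
t: 19.75
tcp_pos: [478.2, -187.1, 180.1]
ee_rot: [[-0.995, -0.099, -0.001], [-0.099, 0.995, 0.001], [0.0, 0.001, -1.0]]
contact_force: [-0.5, -0.3, -4.5]
gripper_width: 32.0
grip_force: 51.3
```

Run:
```python
from h import *
b=bot.sense(); print(b["tcp_pos"],b["contact_force"])
p,P,H=cloud("side"); q=p[60:300,210:480]
cv2.imwrite("pics/i.png",cv2.resize(q[:,:,::-1],None,fx=2.5,fy=2.5))
h,s,v=H[...,0],H[...,1],H[...,2]; x,y,z=np.moveaxis(P,-1,0)
w=(x>480)&(x<650)&(y>0)&(y<330)&(s<25)&(z>50)&(v>80)&(z<80); print(rect(P[w]),P[w].mean(0))
m=(abs(x-478)<45)&(abs(y+188)<45)&(z>80)&(z<150)&(s<70)&(v>90); Q=P[m]; print(len(Q),Q.mean(0),np.percentile(Q[:,2],[1,5,50,95]))
```

```text
[ 478.24380213 -187.12085581  180.05724242] [-0.53217042 -0.32870392 -4.48328635]
(array([561.1, 183.4]), array([ 88.6, 203.1]), 5.6) [557.47143355 188.35584909  63.14906664]
292 [ 471.72967598 -174.85053272  133.9244571 ] [117.92844104 120.49776854 136.51587598 141.6464875 ]
```

View pics/i.png

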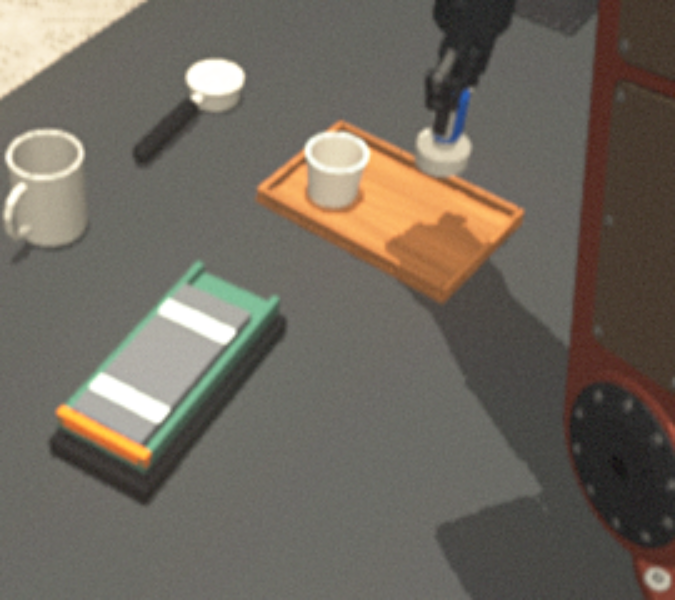

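The plate is still at the stop (105,430), with the deck up, and the tamper hangs upright at (443,150) over its place. Set it down.

move_arm --deltas '[[[0,0,40,0,0],[0,0,75,0,0],[0,0,95,0,0],[0,0,102,0,0],[0,0,105,0,0],[0,0,106,0,0],[0,0,107,0,0],[0,0,107,0,0]]]'

```text
t: 20.8
tcp_pos: [478.5, -188.5, 73.6]
ee_rot: [[-0.995, -0.097, 0.0], [-0.097, 0.995, -0.0], [-0.0, -0.0, -1.0]]
contact_force: [-0.4, 0.9, -4.1]
gripper_width: 32.1
grip_force: 51.0
```

Not yet touching (force still shows the tamper's weight), so I go on down slowly.

move_arm --deltas '[[[0,0,0.5,0,0],[0,0,1,0,0],[0,0,1,0,0]]]'

```text
t: 21.18
tcp_pos: [478.5, -188.6, 72.8]
ee_rot: [[-0.995, -0.097, 0.001], [-0.097, 0.995, -0.0], [-0.001, -0.0, -1.0]]
contact_force: [-1.3, 0.7, 4.8]
gripper_width: 32.1
grip_force: 51.7
```

On the floor. Open, retreat upwards.

move_arm --deltas '[[[0,0,0,0,0.2],[0,0,0,0,0.6],[0,0,0,0,1],[0,0,0,0,1],[0,0,0,0,1],[0,0,0,0,1],[0,0,0,0,1],[0,0,-10,0,1],[0,0,-40,0,1],[0,0,-90,0,1],[0,0,-130,0,1],[0,0,-130,0,1],[0,0,-130,0,1],[0,0,-130,0,1]]]'

```text
t: 22.92
tcp_pos: [477.6, -188.0, 201.3]
ee_rot: [[-0.995, -0.097, -0.002], [-0.097, 0.995, 0.001], [0.002, 0.001, -1.0]]
contact_force: [0.5, -0.3, -0.5]
gripper_width: 85.3
grip_force: 0.0
```

Run:
```python
from h import *
b=bot.sense(); print(b["tcp_pos"],b["contact_force"])
p,P,H=cloud("side"); q=p[60:300,210:480]
cv2.imwrite("pics/j.png",cv2.resize(q[:,:,::-1],None,fx=2.5,fy=2.5))
h,s,v=H[...,0],H[...,1],H[...,2]; x,y,z=np.moveaxis(P,-1,0)
w=(x>480)&(x<650)&(y>0)&(y<330)&(s<25)&(z>50)&(v>80)&(z<80); print(rect(P[w]),P[w].mean(0))
m=(h>105)&(h<130)&(s>120)&(z>40)&(z<110)&(y<-100)&(y>-300); Q=P[m]; print(len(Q),Q.mean(0),np.percentile(Q[:,2],[5,95]))
```

```text
[ 477.61242524 -187.99508765  201.33945926] [ 0.51507788 -0.29258393 -0.48023502]
(array([562.5, 179.2]), array([ 88.3, 210.4]), 5.6) [557.49133092 188.34260813  63.19970579]
190 [ 474.34677589 -179.92712143   82.52076508] [54.66593056 99.90745386]
```

View pics/j.png

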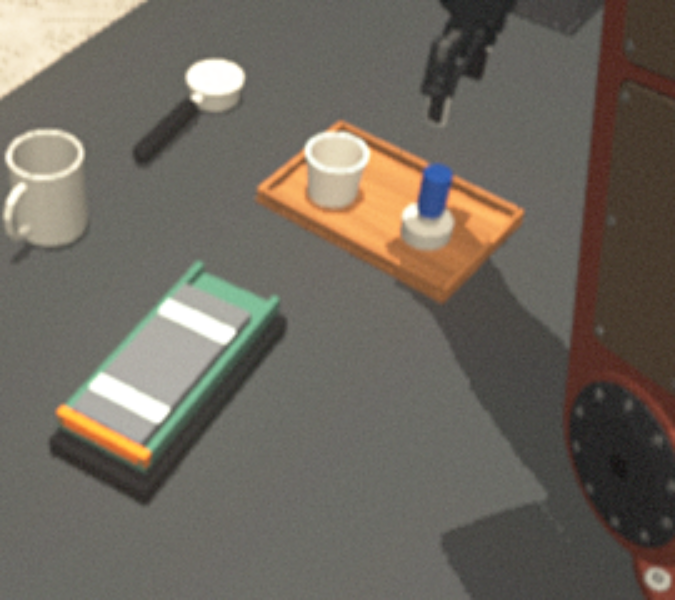

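The tamper stands upright in the tray (428,210), the cup is untouched, and the plate is at the stop with the deck up. Handing in.

```bash
python3 -c "
from rig import order
print(order.sign_off())"
```

```text
the job is handed in; nothing more can be done
None
```

I handed the job in at about 23 s of the 64 s; no verdict came back, but the last pictures show the plate against the stop with the deck up, the tamper upright in the tray after one pressed pass, and the cup and tray undisturbed.

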